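# Clear the mask turntable and draw its index plunger

## Robot

A 6-joint arm with a two-finger parallel gripper is mounted at the origin on the work surface. World frame = base frame: x ahead of the robot, y to its left, z up, the work surface at z = 0. Lengths are in mm, angles in rad, forces in N, time in s.
With the tool pointing down it reaches from about 350 to 775 mm from the base axis. Payload 7.3 kg.
Tool frame: the origin (TCP) lies at the very end of the fingers, on their centre line; the grasp point (between the pads) lies bot.grip_point_offset behind it (bot.grip_point_offset is the distance from the TCP to the grasp point, in mm); z points along the fingers, y is the line along which they close (so a half turn about z gives the same grasp; the last joint's range is limited). The gripper opens to 92 mm and grips with 3 to 60 N. Pads are 19 mm wide; open, the fingers measure 130 mm over their backs; the gripper's body (75 mm by 190 mm) begins 47 mm behind the grasp point.
Start: joints at [-1.295, 0.342, 1.524, -0, 1.275, -0.146], TCP at [214.961, -478.996, 226.741] pointing down, gripper open.
Joint ranges: [-2.53, 2.53], [-0.77, 2.02], [0.04, 2.7], [-1, 4.14], [0.28, 2.66], [-3.11, 3.11]. Speed limits (rad/s): [2.57, 2.57, 3.14, 3.14, 3.14, 3.14].

## Interface

Orientations are given as [roll, pitch, yaw] about the fixed x, y, z axes, in that order (R = Rz(yaw) Ry(pitch) Rx(roll)).
In Python, from plant import bot gives the robot as it stands. The module is installed in compiled form; this text tells all that it offers.
- The arm moves only by the tool carry_out, never from a script. Its argument "plan" is a list of rows, each an object of numbers: "tx", "ty", "tz": the shift along the world's x, y, z in mm; "rx", "ry", "rz": the turn, a rotation vector about the world's x, y, z in rad. A call has 1 to 12 rows; each row shifts and turns the commanded pose from where the row before left it; what a row does not reach is not made up. A row lasts 1/10 s, in which the tool goes at most 50 mm and 8.59 degrees, less where a joint would pass 70% of its speed; a pose out of reach is approached as far as the arm can. A call with a gripper value outside its range is refused whole. "gripper" is the closure, from 0 (fully open) to 1 (shut), set as the call begins (left out, the last holds). The fingers move at their own pace and stop on an object; the grip force is fixed at half the most. Time passes only in rows, so rows that do not move let the fingers close. It gives the time, the measured TCP pose, the force, the opening and the grip force at its end, in the units of the state.
- bot.get_obs(): the state, without advancing time (a new reading comes with each control period).
- bot.capture(name): name is "side" or "top"; returns the picture (400x640x3 uint8, red, green, blue); there is no depth.
- bot.camera_model(name): a dict with "camera_matrix" (3x3 intrinsics, pixels), "dist" ([k1, k2, p1, p2, k3] as OpenCV has them; the pictures are not rectified), "R" (3x3) and "t" (3): a world point X has camera coordinates R X + t. Camera axes: x right, y down, z forward; pixel columns grow to the right and rows downward; lengths in mm; the calibration is good to about 2 mm. A picture is of the moment at which its call begins. camera_model takes no time and is no camera call.
- bot.close_job(): hands the job in; it is judged then, once.
The state is a dict: "time": time; "joint_positions": joint angles; "dq": joint speeds; "tau": joint torques, N m; "tool_pos": TCP position; "tcp_rot": TCP orientation; "contact_force": force on the tool from outside, world axes, zero at the start; "moment": the same for the moment, N m; "grip_width": finger opening in mm; "finger_force": force on a finger pad.
Only numpy, scipy, OpenCV 4.12 (cv2) and the standard library are available. Lean on these libraries where they do the work, as an engineer would, in place of code of your own. Each camera call takes 0.05 s, during which the arm holds its last target. There are 200 camera calls.

## Task

The mask turntable is about to be turned: first take the scraper off it and slide it, blade first and flat, fully home into the slot of the empty holder, and let go of it. Only then grip the knob of the turntable's spring index plunger, pull it straight up as far as it goes so that the pin is clear of the disc, and finish while holding it there: do not let go of the knob. Leave the other things on the table where they are.

Things in the scene. Friction and masses are not known exactly. Their poses are not given: they have to be found in the camera images.
- scraper: Loose scraper, 70 to 140 g: steel blade 75 long, 64 wide, 4 thick; bolster 8 long, 44 wide, 22 thick; wooden handle 102 long, 26 wide, 22 thick; one flat underside. Starts lying flat on the turntable, between mask and plunger, blade to the turntable's +y. Origin: on the underside's centre line where blade meets bolster; x to the blade's tip (+75 mm; handle end -110 mm), z up.
- scraper_grip (a point): Middle of the scraper's handle a little behind the bolster, near the centre of mass: 35 mm behind the scraper's origin (x = -35 mm), 11 mm above its underside; axes as the scraper's. The handle is 26 mm wide here, across y.
- holder: The EMPTY holder: wooden block fixed to the table, 90 x 90 mm, 38 mm high, with one level slot opening at its front (-x, the side nearer the robot), 70 mm wide, 10 high, 80 deep. Two 8 mm thick lips cover the slot and leave a 28 mm gap along its middle, open above. Origin: centre of the block's underside; x from front to back.
- holder_mouth (a point): Middle of the empty holder's slot floor at its front face, 20 mm above the table; x points into the slot, z up. The blade goes in wholly; the bolster is too wide for the gap and stops at the front face: fully home, the scraper's origin is at this point and its x along this x. Let go, the overhanging handle may sag a few mm.
- full_holder: The other holder, the same block, already filled: a scraper of the same kind is fixed in it, its handle sticking 110 mm out of the front. Not usable. Origin: centre of the block's underside; x from front to back. The two holders may stand in either order.
- turntable: Wooden disc 310 mm dia, its top 40 mm above the table, on a round base; fixed, does not turn in this job. Origin: centre, at table height. A pig mask fixed on it at x = +45 to +145 mm stands 56 mm above the disc. An aluminium bracket (post at x = -182 mm, arm 36 wide, top 85 mm above the table) reaches over the rim and carries the index plunger at x = -143 mm.
- plunger_top (a point): Centre of the top face of the index plunger's knob: black upright cylinder 28 mm dia, 34 mm high. When seated its top is 132 mm above the table and its underside 13 mm above the bracket arm (a 20 mm dia barrel lies between). A steel pin 8 mm dia runs down from it into a hole in the disc's rim.
- plunger (a joint): Lift of the index plunger in m: 0 seated, 10 mm of its pin in the disc's hole; 0.022 fully back, against its stop. It moves straight up and a spring drives it back down: about 5 N when seated, 11 N fully back. It does not stay up by itself.
- paint_jar: Bystander, not to be disturbed: closed white jar, 52 dia x 75 mm. Origin: middle of its underside.
- paint_bottle: Bystander, not to be disturbed: closed bottle, 44 dia x 110 mm, with a paper label. Origin: middle of its underside.
- tape_roll: Bystander, not to be disturbed: roll of paper tape lying flat, 90 outer dia x 24 mm. Origin: middle of its underside.
- sanding_block: Bystander, not to be disturbed: cork block 90 x 50 x 28 mm. Origin: middle of its underside.
- mixing_cup: Bystander, not to be disturbed: open white cup, 68 dia x 60 mm. Origin: middle of its underside.
- paint_tin: Bystander, not to be disturbed: tin with a paper label, 72 dia x 70 mm. Origin: middle of its underside.
- brush: Bystander, not to be disturbed: paint brush lying on the table. Origin: on its underside, near the middle of its length.
Not all that is in view belongs to the job. Leave any yellow look-alike of the scraper alone.

How it is judged:
By the outcome, as a careful person would: the job done as asked, in the order asked, and still so for the second after the job is handed in, while the arm keeps its last pose, push and grip.
It also fails if it takes over 58 s, if anything falls off the work surface, if the arm or the gripper's body presses on something with over 40 N, if the wrist force passes 120 N, or if a joint passes its speed limit or range.

## Working session

There is one attempt and no reset: what is moved stays moved. The work goes in short steps, Python scripts to look and compute and a tool call to move; the robot and the scene stay as the last step left them, time stands still between calls to the robot, and variables do not carry over. Pictures are saved under pics/ and viewed, at most 10 in all, crops included, and the job is handed in when it is done.

Besides the shell and the picture viewer there is one more tool, called after "Emit:" as name(argument=value, ...), one argument or row to a line, values as JSON. carry_out: Moves the arm, as the interface text tells. Its arguments: {"type":"object","properties":{"plan":{"type":"array"},"gripper":{"type":"number"}},"required":["plan"]}

```bash
mkdir -p pics
python3 - <<'E'
from plant import bot
import cv2
for n in("top","side"):
    im=bot.capture(n); cv2.imwrite(f"pics/{n}0.png",im[:,:,::-1]); m=bot.camera_model(n); print(n,m)
o=bot.get_obs(); print(o, bot.grip_point_offset)
E
```

```text
top {'camera_matrix': array([[407.98942311,   0.        , 317.44925469],
       [  0.        , 407.98942311, 202.63469072],
       [  0.        ,   0.        ,   1.        ]]), 'dist': array([-0.0806252,  0.       ,  0.       ,  0.       ,  0.       ]), 'R': array([[ 0.01170591, -0.99990677, -0.00702992],
       [-0.99632702, -0.01106702, -0.0849117 ],
       [ 0.08482598,  0.00799806, -0.99636368]]), 't': array([ -17.36279655,  489.85612945, 1370.77855836])}
side {'camera_matrix': array([[511.24509563,   0.        , 311.91684664],
       [  0.        , 511.24509563, 197.81333202],
       [  0.        ,   0.        ,   1.        ]]), 'dist': array([-0.05488628,  0.        ,  0.        ,  0.        ,  0.        ]), 'R': array([[-0.92612447, -0.37656549, -0.0221789 ],
       [-0.20481181,  0.55134714, -0.80874499],
       [ 0.31677373, -0.74445602, -0.58774114]]), 't': array([ 440.43752462,  192.20825485, 1713.79573931])}
{'time': 0.1, 'joint_positions': array([-1.29499402e+00,  3.42652260e-01,  1.52489220e+00, -1.99261677e-05,
        1.27542412e+00, -1.46039693e-01]), 'dq': array([ 0.00051288, -0.0010217 , -0.00200472, -0.00013355, -0.00110855,
        0.00041357]), 'tau': array([ 1.02984057e-03, -4.32005811e+01, -2.44694406e+01,  7.19505153e-02,
        5.26672555e-02, -4.43343197e-05]), 'tool_pos': array([ 214.85398449, -478.63011127,  226.12510083]), 'tcp_rot': array([-3.14022860e+00, -1.81374044e-04,  4.21847687e-01]), 'contact_force': array([-0.31501248,  0.26879336,  0.07006252]), 'moment': array([0.00532156, 0.02007293, 0.01260444]), 'finger_force': 0.0, 'grip_width': 91.74281914737566} 18.8
```

View pics/top0.png

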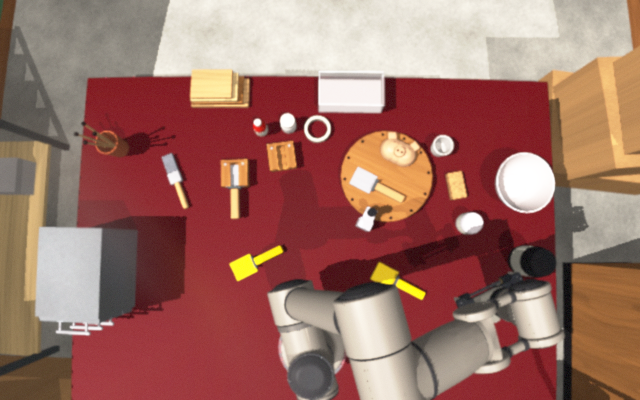

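View pics/side0.png

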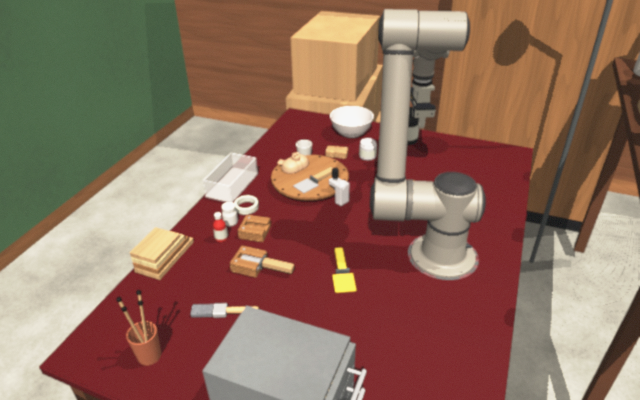

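The top picture shows these objects:
- **Scraper on the turntable:** blade near (364,180), handle end near (405,198).
- **Plunger:** knob near (372,211).
- **Holders:** the empty one near (282,156); the full one near (235,175), with a handle sticking out.
- **Look-alikes:** yellow ones at (258,262) and (398,281), and a brush at (174,180).

The wooden-handled steel one on the disc fits the description. I'll confirm it in an enlarged crop.

Run:
```python
import cv2
im=cv2.imread("pics/top0.png")[130:235,260:440]
cv2.imwrite("pics/c1.png",cv2.resize(im,None,fx=4.4,fy=4.4,interpolation=cv2.INTER_CUBIC))
im=cv2.imread("pics/side0.png")[140:250,225:365]
cv2.imwrite("pics/c2.png",cv2.resize(im,None,fx=5,fy=5,interpolation=cv2.INTER_CUBIC))
```

```text
(no output)
```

View pics/c1.png

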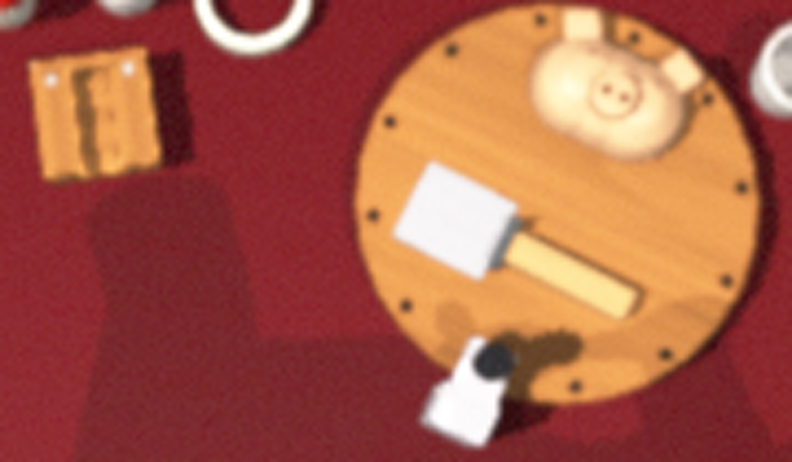

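View pics/c2.png

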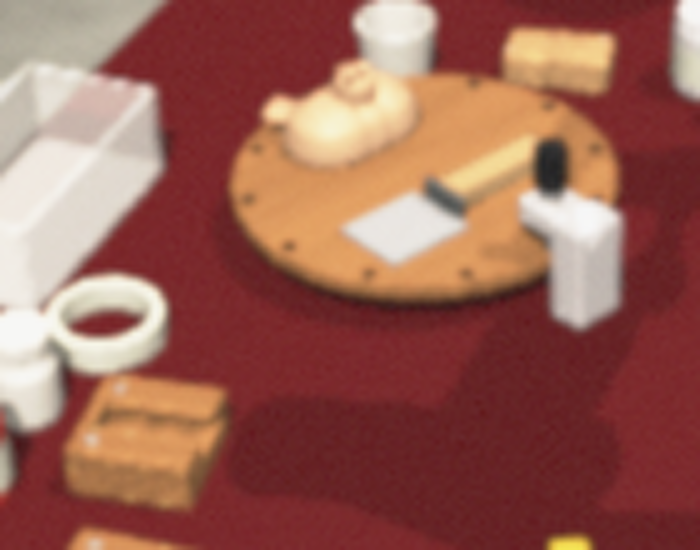

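The crop confirms it: the steel scraper with the wooden handle lies on the disc between the mask and the plunger. The empty holder, with its open slot gap, is at crop (95,115). Next I fit the poses from both views.

```bash
cat > h.py <<'E'
import numpy as np,cv2
from plant import bot
from scipy.optimize import least_squares
M={n:bot.camera_model(n) for n in("top","side")}
def proj(n,X):
    m=M[n]; return cv2.projectPoints(np.atleast_2d(np.float64(X)),cv2.Rodrigues(m["R"])[0],m["t"],m["camera_matrix"],m["dist"])[0][:,0]
def c1(p): return (np.array(p,float)+.5)/4.4-.5+[260,130]
def c2(p): return (np.array(p,float)+.5)/5-.5+[225,140]
def place(q,P):
    c,s=np.cos(q[2]),np.sin(q[2]); P=np.atleast_2d(np.float64(P)); return P@np.array([[c,s,0],[-s,c,0],[0,0,1]])+[q[0],q[1],0]
def fit(obs,q0):  # obs: list of (view, modelpts, pixels)
    f=lambda q:np.concatenate([(proj(n,place(q,P))-px).ravel() for n,P,px in obs])
    r=least_squares(f,q0,loss="soft_l1",x_scale=[10,10,.1]); return r.x,f(r.x).reshape(-1,2).round(1)
E
python3 - <<'E'
from h import *
T=lambda P,p:("top",P,c1(p)); S=lambda P,p:("side",P,c2(p))
hp=[T([[45,45,38],[45,-45,38],[-45,-45,38],[-45,45,38]],[(30,63),(147,47),(162,167),(44,183)])]
hs=[S([[45,-45,38],[-45,-45,38],[45,45,38],[-45,45,38],[-45,45,0],[45,45,0]],[(105,380),(228,387),(68,447),(192,455),(188,507),(68,489)])]
sp=[T([[75,-32,44],[75,32,44],[0,32,44],[0,-32,44],[-110,-13,62],[-110,13,62]],[(432,160),(393,237),(482,279),(519,205),(642,290),(628,320)])]
ss=[S([[75,-32,44],[75,32,44],[0,32,44]],[(342,229),(397,263),(467,228)])]
for nm,a,b,q in(("holder",hp,hs,[650,80,.1]),("scraper",sp,ss,[600,-150,2])):
    for o in(a,b,a+b):
        r,e=fit(o,q); print(nm,r.round(3)); 
    print(e.tolist())
f=lambda X:np.concatenate([(proj("top",X)-c1((494,356))).ravel(),(proj("side",X)-c2((551,146))).ravel()])
r=least_squares(f,[500,-130,132]); print("knob",r.x.round(1),r.fun.round(2))
for n,c,p in(("top",c1,(494,356)),("side",c2,(551,146))):
    print(n,least_squares(lambda X:(proj(n,[X[0],X[1],132])-c(p)).ravel(),[500,-130]).x.round(1))
# disc centre
print("disc",least_squares(lambda X:(proj("top",[X[0],X[1],40])-c1((558,204))).ravel(),[500,-130]).x.round(1))
# bracket post corners top
for p in((420,418),(484,447),(465,342),(447,375),(510,383)): print(least_squares(lambda X:(proj("top",[X[0],X[1],85])-c1(p)).ravel(),[500,-130]).x.round(1))
E
```

```text
holder [6.47760e+02 1.13015e+02 1.41000e-01]
holder [6.52145e+02 1.11125e+02 1.68000e-01]
holder [6.49951e+02 1.12688e+02 1.52000e-01]
[[0.3, 0.2], [-0.2, 0.1], [-0.1, -1.4], [0.5, -1.4], [0.9, -1.5], [-0.1, 0.2], [-0.3, 0.5], [-0.6, 2.4], [1.1, 0.3], [0.9, 0.4]]
scraper [ 550.848 -199.777    1.114]
scraper [ 550.352 -196.365    1.11 ]
scraper [ 550.987 -199.372    1.114]
[[-0.2, 0.3], [0.2, -0.4], [-0.0, 0.0], [-0.1, 0.0], [-0.2, -0.2], [-0.4, -0.1], [0.2, -0.3], [-0.1, -0.2], [0.5, -0.9]]
knob [ 456.5 -184.   131.3] [ 0.13  0.38 -0.49 -0.01]
top [ 457.6 -183.5]
side [ 454.4 -183.6]
disc [ 581.6 -244.5]
[ 414.5 -135. ]
[ 393.6 -182.2]
[ 470.9 -168. ]
[ 446.4 -154.7]
[ 441.  -201.3]
```

Run:
```python
import cv2,numpy as np
a=cv2.imread("pics/top0.png")[135:180,260:305]; b=cv2.imread("pics/side0.png")[210:250,232:277]
a=cv2.resize(a,None,fx=8.8,fy=8.8,interpolation=cv2.INTER_CUBIC); b=cv2.resize(b,None,fx=8.8,fy=8.8,interpolation=cv2.INTER_CUBIC)
o=np.zeros((396,796,3),np.uint8); o[:,:396]=a; o[:352,400:796]=b; cv2.imwrite("pics/c3.png",o)
```

```text
(no output)
```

View pics/c3.png

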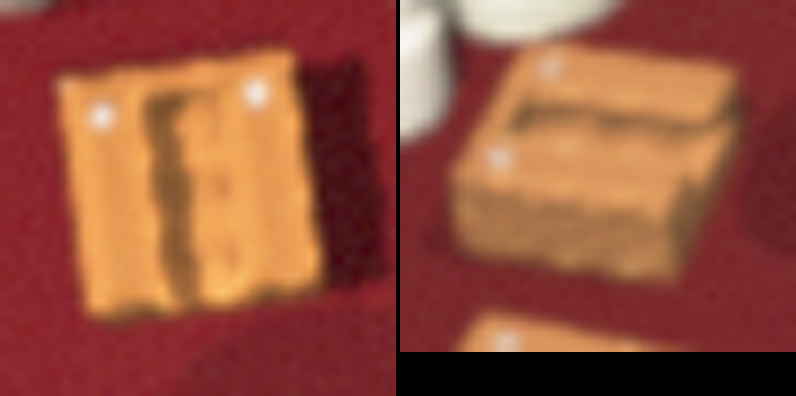

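Run:
```python
from h import *
a=lambda p:(np.array(p,float)+.5)/8.8-.5+[260,135]
b=lambda p:(np.array(p,float)-[400,0]+.5)/8.8-.5+[232,210]
S=("side",[[45,-45,38],[-45,-45,38],[45,45,38],[-45,45,38],[-45,45,0],[45,45,0]],b([(522,45),(740,68),(455,180),(672,205),(668,280),(462,250)]))
for z in(38,0):
    T=("top",[[45,45,38],[45,-45,38],[-45,-45,z],[-45,45,z]],a([(58,78),(293,52),(323,288),(90,318)]))
    for o in([T],[S],[T,S]): r,e=fit(o,[650,112,.15]); print(z,r.round(3),e.tolist())
    print(place(r,[-45,0,20]))
```

```text
38 [6.48688e+02 1.13382e+02 1.41000e-01] [[0.5, 0.9], [-0.1, 0.4], [-0.3, -0.6], [-0.1, -0.6]]
38 [6.51060e+02 1.14242e+02 1.64000e-01] [[0.4, -0.3], [-0.7, 0.0], [-0.3, -0.2], [-0.3, 0.2], [1.0, 0.0], [0.1, 0.2]]
38 [6.50031e+02 1.13883e+02 1.49000e-01] [[0.3, 0.6], [-0.4, -0.0], [-0.3, -1.1], [-0.1, -0.9], [0.9, -0.4], [-0.2, 0.2], [-0.1, -0.3], [-0.3, 0.3], [1.0, 0.1], [0.3, 0.0]]
[[605.52965867 107.20001424  20.        ]]
0 [6.51931e+02 1.15194e+02 1.25000e-01] [[0.2, -0.3], [-0.4, -0.3], [-0.3, 0.6], [0.6, 0.1]]
0 [6.51060e+02 1.14242e+02 1.64000e-01] [[0.4, -0.3], [-0.7, 0.0], [-0.3, -0.2], [-0.3, 0.2], [1.0, 0.0], [0.1, 0.2]]
0 [6.51325e+02 1.14576e+02 1.45000e-01] [[0.1, 0.2], [-0.5, -0.4], [0.1, 0.4], [1.0, 0.5], [0.6, -0.4], [-0.6, 0.2], [-0.5, -0.3], [-0.8, 0.4], [0.6, 0.2], [-0.2, 0.0]]
[[606.79522676 108.08990257  20.        ]]
```

Emit:
carry_out(
  plan=[
    {"tx":30,"ty":21,"rz":0.115},
    {"tx":30,"ty":21,"rz":0.115},
    {"tx":30,"ty":21,"rz":0.115},
    {"tx":30,"ty":21,"rz":0.115},
    {"tx":30,"ty":21,"rz":0.115},
    {"tx":30,"ty":21,"rz":0.117},
    {"tx":30,"ty":22,"rx":0.078,"ry":-0.038},
    {"tx":30,"ty":22,"rx":0.078,"ry":-0.038},
    {"tx":32,"ty":22,"rx":0.078,"ry":-0.039},
    {"tx":32,"ty":22},
    {},
  ],
  gripper=0.4,
)

```text
invalid input at $.plan[0]: expected keys tx, ty, tz, rx, ry, rz
```

Emit:
carry_out(
  plan=[
    {"tx":30,"ty":21,"tz":0,"rx":0,"ry":0,"rz":0.115},
    {"tx":30,"ty":21,"tz":0,"rx":0,"ry":0,"rz":0.115},
    {"tx":30,"ty":21,"tz":0,"rx":0,"ry":0,"rz":0.115},
    {"tx":30,"ty":21,"tz":0,"rx":0,"ry":0,"rz":0.115},
    {"tx":30,"ty":21,"tz":0,"rx":0,"ry":0,"rz":0.115},
    {"tx":30,"ty":21,"tz":0,"rx":0,"ry":0,"rz":0.117},
    {"tx":30,"ty":22,"tz":0,"rx":0.078,"ry":-0.038,"rz":0},
    {"tx":30,"ty":22,"tz":0,"rx":0.078,"ry":-0.038,"rz":0},
    {"tx":32,"ty":22,"tz":0,"rx":0.078,"ry":-0.039,"rz":0},
    {"tx":32,"ty":22,"tz":0,"rx":0,"ry":0,"rz":0},
    {"tx":0,"ty":0,"tz":0,"rx":0,"ry":0,"rz":0},
    {"tx":0,"ty":0,"tz":0,"rx":0,"ry":0,"rz":0},
  ],
  gripper=0.4,
)

```text
time: 1.3
tool_pos: [518.9, -264.4, 226.1]
tcp_rot: [-3.14, -0.26, 1.115]
contact_force: [-0.1, -0.2, -0.6]
grip_width: 55.0
finger_force: 0.0
```

Emit:
carry_out(
  plan=[
    {"tx":0,"ty":0,"tz":-30,"rx":0,"ry":0,"rz":0},
    {"tx":0,"ty":0,"tz":-30,"rx":0,"ry":0,"rz":0},
    {"tx":0,"ty":0,"tz":-30,"rx":0,"ry":0,"rz":0},
    {"tx":0,"ty":0,"tz":-30,"rx":0,"ry":0,"rz":0},
    {"tx":0,"ty":0,"tz":-20,"rx":0,"ry":0,"rz":0},
    {"tx":0,"ty":0,"tz":-12,"rx":0,"ry":0,"rz":0},
    {"tx":0,"ty":0,"tz":0,"rx":0,"ry":0,"rz":0},
    {"tx":0,"ty":0,"tz":0,"rx":0,"ry":0,"rz":0},
  ],
)

```text
time: 2.1
tool_pos: [519.0, -265.7, 75.6]
tcp_rot: [3.14, -0.26, 1.114]
contact_force: [-0.3, 0.1, 0.0]
grip_width: 55.2
finger_force: 0.0
```

Run:
```python
from plant import bot
import cv2,numpy as np
a=bot.capture("top")[150:235,320:440,::-1]; b=bot.capture("side")[110:220,260:400,::-1]
o=np.zeros((440,800,3),np.uint8); a=cv2.resize(a,(395,280)); b=cv2.resize(b,(400,314)); o[:280,:395]=a;o[:314,400:]=b
cv2.imwrite("pics/d1.png",o)
```

```text
(no output)
```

View pics/d1.png

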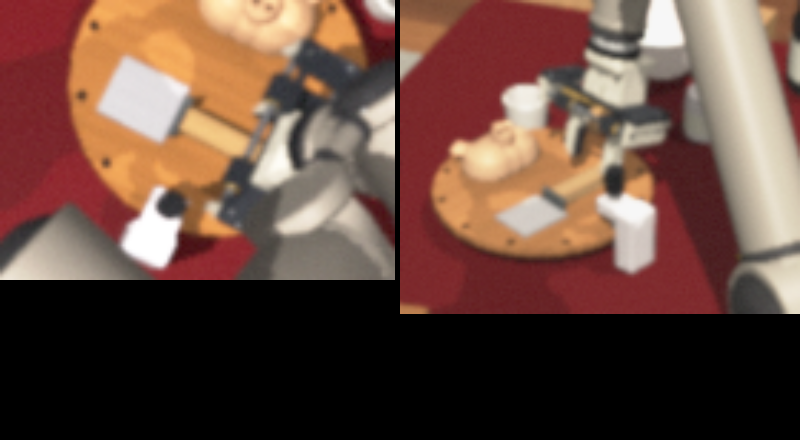

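The picture shows the fingers either side of the handle at about (215,130) in the left half. The gripper body is clear of the knob at (172,203) and of the mask. I descend and grip.

Emit:
carry_out(
  plan=[
    {"tx":0,"ty":0,"tz":-10,"rx":0,"ry":0,"rz":0},
    {"tx":0,"ty":0,"tz":-10,"rx":0,"ry":0,"rz":0},
    {"tx":0,"ty":0,"tz":-7,"rx":0,"ry":0,"rz":0},
    {"tx":0,"ty":0,"tz":-4,"rx":0,"ry":0,"rz":0},
    {"tx":0,"ty":0,"tz":0,"rx":0,"ry":0,"rz":0},
    {"tx":0,"ty":0,"tz":0,"rx":0,"ry":0,"rz":0},
  ],
)

```text
time: 2.8
tool_pos: [519.0, -265.0, 43.7]
tcp_rot: [3.142, -0.261, 1.114]
contact_force: [-0.4, 0.2, -0.0]
grip_width: 55.5
finger_force: 0.0
```

Emit:
carry_out(
  plan=[
    {"tx":0,"ty":0,"tz":0,"rx":0,"ry":0,"rz":0},
    {"tx":0,"ty":0,"tz":0,"rx":0,"ry":0,"rz":0},
    {"tx":0,"ty":0,"tz":0,"rx":0,"ry":0,"rz":0},
    {"tx":0,"ty":0,"tz":0,"rx":0,"ry":0,"rz":0},
    {"tx":0,"ty":0,"tz":0,"rx":0,"ry":0,"rz":0},
    {"tx":0,"ty":0,"tz":0,"rx":0,"ry":0,"rz":0},
    {"tx":0,"ty":0,"tz":0,"rx":0,"ry":0,"rz":0},
    {"tx":0,"ty":0,"tz":0,"rx":0,"ry":0,"rz":0},
  ],
  gripper=1,
)

```text
time: 3.6
tool_pos: [518.9, -265.0, 43.8]
tcp_rot: [-3.142, -0.261, 1.114]
contact_force: [-1.8, 1.3, 3.2]
grip_width: 25.5
finger_force: 30.0
```

Emit:
carry_out(
  plan=[
    {"tx":0,"ty":0,"tz":10,"rx":0,"ry":0,"rz":0},
    {"tx":0,"ty":0,"tz":20,"rx":0,"ry":0,"rz":0},
    {"tx":0,"ty":0,"tz":35,"rx":0,"ry":0,"rz":0},
    {"tx":0,"ty":0,"tz":35,"rx":0,"ry":0,"rz":0},
    {"tx":0,"ty":0,"tz":30,"rx":0,"ry":0,"rz":0},
    {"tx":0,"ty":0,"tz":0,"rx":0,"ry":0,"rz":0},
    {"tx":0,"ty":0,"tz":0,"rx":0,"ry":0,"rz":0},
  ],
)

```text
time: 4.3
tool_pos: [519.0, -265.1, 174.4]
tcp_rot: [3.14, -0.26, 1.114]
contact_force: [-0.3, -0.2, -1.2]
grip_width: 25.4
finger_force: 30.0
```

Emit:
carry_out(
  plan=[
    {"tx":-4,"ty":17,"tz":0,"rx":0,"ry":0,"rz":-0.047},
    {"tx":-8,"ty":33,"tz":0,"rx":0,"ry":0,"rz":-0.092},
    {"tx":-8,"ty":33,"tz":0,"rx":0,"ry":0,"rz":-0.092},
    {"tx":-8,"ty":33,"tz":0,"rx":0,"ry":0,"rz":-0.092},
    {"tx":-8,"ty":33,"tz":0,"rx":0,"ry":0,"rz":-0.092},
    {"tx":-8,"ty":33,"tz":0,"rx":0,"ry":0,"rz":-0.092},
    {"tx":-8,"ty":33,"tz":0,"rx":0,"ry":0,"rz":-0.092},
    {"tx":-8,"ty":33,"tz":0,"rx":0,"ry":0,"rz":-0.092},
    {"tx":-8,"ty":33,"tz":0,"rx":0,"ry":0,"rz":-0.092},
    {"tx":-8,"ty":33,"tz":0,"rx":0,"ry":0,"rz":-0.092},
    {"tx":-8,"ty":33,"tz":0,"rx":0,"ry":0,"rz":-0.092},
    {"tx":0,"ty":0,"tz":0,"rx":0,"ry":0,"rz":0},
  ],
)

```text
time: 5.5
tool_pos: [433.8, 79.6, 172.2]
tcp_rot: [-3.14, -0.256, 0.164]
contact_force: [-0.6, -0.9, -1.0]
grip_width: 25.6
finger_force: 30.0
```

Emit:
carry_out(
  plan=[
    {"tx":0,"ty":0,"tz":-15,"rx":0,"ry":0,"rz":0},
    {"tx":0,"ty":0,"tz":-30,"rx":0,"ry":0,"rz":0},
    {"tx":0,"ty":0,"tz":-30,"rx":0,"ry":0,"rz":0},
    {"tx":0,"ty":0,"tz":-30,"rx":0,"ry":0,"rz":0},
    {"tx":0,"ty":0,"tz":-25,"rx":0,"ry":0,"rz":0},
    {"tx":0,"ty":0,"tz":-15,"rx":0,"ry":0,"rz":0},
    {"tx":0,"ty":0,"tz":0,"rx":0,"ry":0,"rz":0},
    {"tx":0,"ty":0,"tz":0,"rx":0,"ry":0,"rz":0},
    {"tx":0,"ty":0,"tz":0,"rx":0,"ry":0,"rz":0},
  ],
)

```text
time: 6.4
tool_pos: [437.6, 76.0, 30.0]
tcp_rot: [3.141, -0.261, 0.163]
contact_force: [0.3, -0.9, -0.8]
grip_width: 25.7
finger_force: 30.0
```

Run:
```python
from h import *
b=bot.capture("side")[:,:,::-1]; a=bot.capture("top")[:,:,::-1]
cv2.imwrite("pics/e_side.png",b); cv2.imwrite("pics/e_top.png",a)
o=bot.get_obs(); p=o["tool_pos"]; print(p,o["tcp_rot"])
y=o["tcp_rot"][2]
q=[p[0]+73*np.cos(y),p[1]+73*np.sin(y),y]; zb=p[2]-3.8
print("pred origin",q,zb)
P=[[75,-32,zb+4],[75,32,zb+4],[0,32,zb+4],[0,-32,zb+4]]
print(proj("side",place(q,P)).round(1).tolist(),proj("top",place(q,P)).round(1).tolist())
o=np.zeros((600,800,3),np.uint8)
s=cv2.resize(b[205:280,230:330],(800,600),interpolation=cv2.INTER_CUBIC); cv2.imwrite("pics/e1.png",s)
s=cv2.resize(a[130:205,255:355],(800,600),interpolation=cv2.INTER_CUBIC); cv2.imwrite("pics/e2.png",s)
```

```text
[437.50382411  76.22072687  30.16653396] [ 3.14093116 -0.26126342  0.16274746]
pred origin [np.float64(509.53919030741486), np.float64(88.04891427813381), np.float64(0.16274745502240417)] 26.366533957534127
[[275.3, 221.5], [270.2, 232.8], [291.0, 235.5], [295.5, 224.1]] [[294.2, 173.3], [275.7, 176.1], [278.8, 197.8], [297.4, 194.9]]
```

View pics/e1.png

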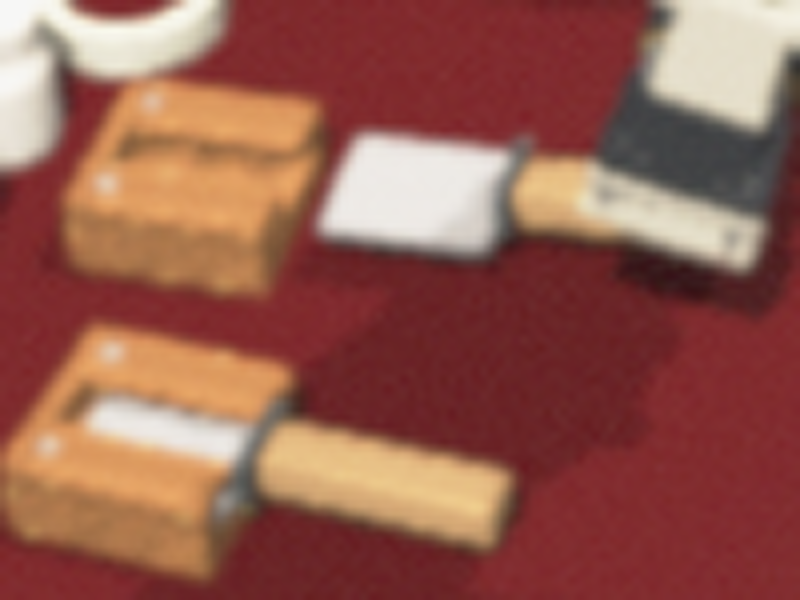

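View pics/e2.png

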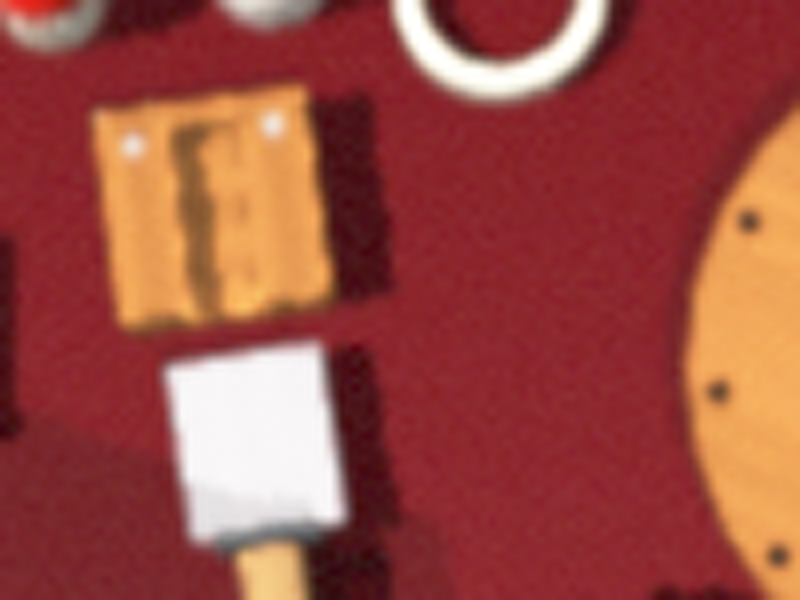

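The blade is level, in line with the slot and about 20 mm short of the front face. Its tip is at crop (165..320, 365..342) in the top view, and the holder front is at (120..335, 328..300). I fit both in the same picture to get the relative offset.

Run:
```python
from h import *
t=lambda p:(np.array(p,float)+.5)/8-.5+[255,130]
s=lambda p:(np.array(p,float)+.5)/8-.5+[230,205]
zb=26.4
B=("top",[[75,-32,zb+4],[75,32,zb+4],[0,32,zb+4],[0,-32,zb+4]],t([(321,342),(164,366),(190,546),(348,523)]))
Bs=("side",[[75,-32,zb+4],[75,32,zb],[0,32,zb]],s([(362,132),(320,243),(492,259)]))
r1=fit([B],[509,88,.16]); r2=fit([B,Bs],[509,88,.16]); print(r1[0],r2[0],r2[1].tolist())
Hs=("side",[[45,-45,38],[-45,-45,38],[45,45,38],[-45,45,38],[-45,45,0],[45,45,0]],s([(130,80),(325,100),(67,200),(272,215),(262,297),(70,268)]))
for z in(38,0):
    H=("top",[[45,45,38],[45,-45,38],[-45,-45,z],[-45,45,z]],t([(93,109),(306,86),(335,300),(121,330)]))
    for o in([H],[H,Hs]):
        r=fit(o,[650,114,.15])[0]; print(z,r)
        for q in(r1[0],r2[0]):
            d=place(r,[-45,0,0])[0,:2]-q[:2]; c,n=np.cos(r[2]),np.sin(r[2]); print("  dyaw %.3f along %.1f lateral %.1f"%(r[2]-q[2],d@[c,n],d@[-n,c]))
```

```text
[5.10998285e+02 8.81318524e+01 1.59914914e-01] [5.10793711e+02 8.85401908e+01 1.66197285e-01] [[-0.7, 0.6], [0.4, 0.5], [0.3, -0.4], [-0.8, -0.4], [0.0, 0.5], [0.3, -1.2], [-0.4, -0.5]]
38 [6.49077333e+02 1.13353962e+02 1.43618114e-01]
  dyaw -0.016 along 95.3 lateral 5.2
  dyaw -0.023 along 95.4 lateral 4.8
38 [6.49983220e+02 1.13369883e+02 1.53669246e-01]
  dyaw -0.006 along 96.2 lateral 3.7
  dyaw -0.013 along 96.3 lateral 3.2
0 [6.52336114e+02 1.15084162e+02 1.27701882e-01]
  dyaw -0.032 along 98.6 lateral 8.7
  dyaw -0.038 along 98.8 lateral 8.3
0 [6.51451100e+02 1.13966095e+02 1.47904801e-01]
  dyaw -0.012 along 97.7 lateral 4.9
  dyaw -0.018 along 97.9 lateral 4.4
```

Emit:
carry_out(
  plan=[
    {"tx":-0.8,"ty":5.3,"tz":0,"rx":0,"ry":0,"rz":-0.014},
    {"tx":0,"ty":0,"tz":-3.8,"rx":0,"ry":0,"rz":0},
    {"tx":4.9,"ty":0.7,"tz":0,"rx":0,"ry":0,"rz":0},
    {"tx":4.9,"ty":0.7,"tz":0,"rx":0,"ry":0,"rz":0},
    {"tx":4.9,"ty":0.7,"tz":0,"rx":0,"ry":0,"rz":0},
    {"tx":3,"ty":0.4,"tz":0,"rx":0,"ry":0,"rz":0},
    {"tx":3,"ty":0.4,"tz":0,"rx":0,"ry":0,"rz":0},
    {"tx":3,"ty":0.5,"tz":0,"rx":0,"ry":0,"rz":0},
    {"tx":3,"ty":0.5,"tz":0,"rx":0,"ry":0,"rz":0},
    {"tx":0,"ty":0,"tz":0,"rx":0,"ry":0,"rz":0},
    {"tx":0,"ty":0,"tz":0,"rx":0,"ry":0,"rz":0},
  ],
)

```text
time: 7.6
tool_pos: [463.5, 85.7, 27.8]
tcp_rot: [-3.141, -0.255, 0.149]
contact_force: [-0.0, 0.1, -0.8]
grip_width: 25.5
finger_force: 30.0
```

Emit:
carry_out(
  plan=[
    {"tx":4,"ty":0.6,"tz":-1,"rx":0,"ry":0,"rz":0},
    {"tx":4,"ty":0.6,"tz":0,"rx":0,"ry":0,"rz":0},
    {"tx":4,"ty":0.6,"tz":0,"rx":0,"ry":0,"rz":0},
    {"tx":4,"ty":0.6,"tz":0,"rx":0,"ry":0,"rz":0},
    {"tx":4,"ty":0.6,"tz":0,"rx":0,"ry":0,"rz":0},
    {"tx":0,"ty":0,"tz":0,"rx":0,"ry":0,"rz":0},
  ],
)

```text
time: 8.2
tool_pos: [484.3, 88.7, 27.0]
tcp_rot: [-3.141, -0.256, 0.149]
contact_force: [-0.2, -0.3, -0.7]
grip_width: 25.9
finger_force: 30.0
```

Emit:
carry_out(
  plan=[
    {"tx":5,"ty":0.7,"tz":0,"rx":0,"ry":0,"rz":0},
    {"tx":5,"ty":0.7,"tz":0,"rx":0,"ry":0,"rz":0},
    {"tx":5,"ty":0.8,"tz":0,"rx":0,"ry":0,"rz":0},
    {"tx":5,"ty":0.7,"tz":0,"rx":0,"ry":0,"rz":0},
    {"tx":5,"ty":0.8,"tz":0,"rx":0,"ry":0,"rz":0},
    {"tx":5,"ty":0.7,"tz":0,"rx":0,"ry":0,"rz":0},
    {"tx":5,"ty":0.8,"tz":0,"rx":0,"ry":0,"rz":0},
    {"tx":0,"ty":0,"tz":0,"rx":0,"ry":0,"rz":0},
    {"tx":0,"ty":0,"tz":0,"rx":0,"ry":0,"rz":0},
  ],
)

```text
time: 9.1
tool_pos: [518.4, 93.9, 26.7]
tcp_rot: [-3.141, -0.255, 0.149]
contact_force: [0.2, 0.1, 0.1]
grip_width: 26.0
finger_force: 30.0
```

Run:
```python
from h import *
b=bot.capture("side")[:,:,::-1]; a=bot.capture("top")[:,:,::-1]
s=np.hstack([cv2.resize(x,(400,400),interpolation=cv2.INTER_CUBIC) for x in(a[135:195,260:320],b[200:260,230:290])])
cv2.imwrite("pics/f.png",s)
```

```text
(no output)
```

View pics/f.png

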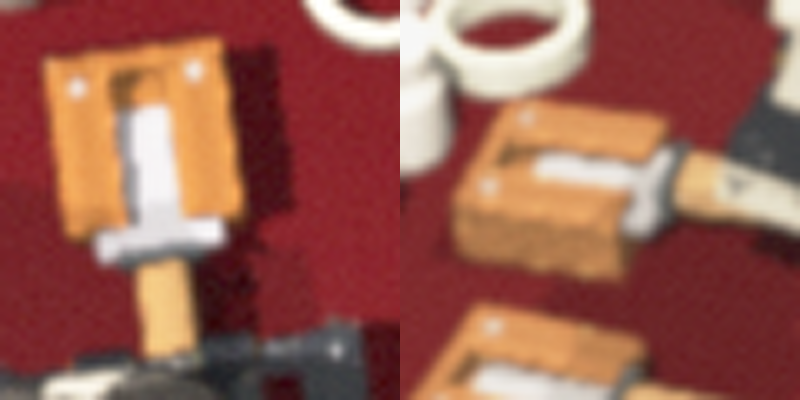

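The blade is inside the slot under both lips and visible in the gap, with about 13 mm still outside. I push on until I feel the stop.

Emit:
carry_out(
  plan=[
    {"tx":3,"ty":0.4,"tz":0,"rx":0,"ry":0,"rz":0},
    {"tx":3,"ty":0.5,"tz":0,"rx":0,"ry":0,"rz":0},
    {"tx":3,"ty":0.4,"tz":0,"rx":0,"ry":0,"rz":0},
    {"tx":2,"ty":0.3,"tz":0,"rx":0,"ry":0,"rz":0},
    {"tx":0,"ty":0,"tz":0,"rx":0,"ry":0,"rz":0},
    {"tx":0,"ty":0,"tz":0,"rx":0,"ry":0,"rz":0},
  ],
)

```text
time: 9.8
tool_pos: [529.5, 95.5, 26.8]
tcp_rot: [-3.141, -0.255, 0.149]
contact_force: [0.7, 0.1, -0.6]
grip_width: 25.8
finger_force: 30.0
```

Emit:
carry_out(
  plan=[
    {"tx":1,"ty":0.15,"tz":0,"rx":0,"ry":0,"rz":0},
    {"tx":1,"ty":0.15,"tz":0,"rx":0,"ry":0,"rz":0},
    {"tx":0,"ty":0,"tz":0,"rx":0,"ry":0,"rz":0},
    {"tx":0,"ty":0,"tz":0,"rx":0,"ry":0,"rz":0},
  ],
)

```text
time: 10.2
tool_pos: [531.4, 95.8, 26.8]
tcp_rot: [-3.141, -0.255, 0.149]
contact_force: [-0.7, -0.4, -1.1]
grip_width: 25.7
finger_force: 30.0
```

Emit:
carry_out(
  plan=[
    {"tx":1,"ty":0.15,"tz":0,"rx":0,"ry":0,"rz":0},
    {"tx":0,"ty":0,"tz":0,"rx":0,"ry":0,"rz":0},
    {"tx":0,"ty":0,"tz":0,"rx":0,"ry":0,"rz":0},
  ],
)

```text
time: 10.5
tool_pos: [531.5, 95.9, 26.5]
tcp_rot: [-3.14, -0.253, 0.148]
contact_force: [-4.8, -0.7, 2.4]
grip_width: 26.2
finger_force: 30.0
```

Emit:
carry_out(
  plan=[
    {"tx":1,"ty":0.15,"tz":-0.5,"rx":0,"ry":0,"rz":0},
    {"tx":0,"ty":0,"tz":-1,"rx":0,"ry":0,"rz":0},
    {"tx":0,"ty":0,"tz":-1,"rx":0,"ry":0,"rz":0},
    {"tx":0,"ty":0,"tz":0,"rx":0,"ry":0,"rz":0},
    {"tx":0,"ty":0,"tz":0,"rx":0,"ry":0,"rz":0},
  ],
)

```text
time: 11.0
tool_pos: [531.6, 96.1, 23.6]
tcp_rot: [-3.14, -0.251, 0.148]
contact_force: [-7.3, -1.7, 1.4]
grip_width: 25.3
finger_force: 30.0
```

Emit:
carry_out(
  plan=[
    {"tx":0,"ty":0,"tz":0,"rx":0,"ry":0,"rz":0},
    {"tx":0,"ty":0,"tz":0,"rx":0,"ry":0,"rz":0},
    {"tx":0,"ty":0,"tz":0,"rx":0,"ry":0,"rz":0},
    {"tx":0,"ty":0,"tz":0,"rx":0,"ry":0,"rz":0},
    {"tx":0,"ty":0,"tz":0,"rx":0,"ry":0,"rz":0},
  ],
  gripper=0.4,
)

```text
time: 11.5
tool_pos: [533.8, 96.1, 24.5]
tcp_rot: [-3.141, -0.256, 0.148]
contact_force: [-0.0, -0.2, 0.2]
grip_width: 55.0
finger_force: 0.0
```

Emit:
carry_out(
  plan=[
    {"tx":0,"ty":0,"tz":10,"rx":0,"ry":0,"rz":0},
    {"tx":0,"ty":0,"tz":20,"rx":0,"ry":0,"rz":0},
    {"tx":0,"ty":0,"tz":35,"rx":0,"ry":0,"rz":0},
    {"tx":0,"ty":0,"tz":35,"rx":0,"ry":0,"rz":0},
    {"tx":0,"ty":0,"tz":35,"rx":0,"ry":0,"rz":0},
    {"tx":0,"ty":0,"tz":20,"rx":0,"ry":0,"rz":0},
    {"tx":0,"ty":-25,"tz":0,"rx":0,"ry":0,"rz":0},
    {"tx":-10,"ty":-40,"tz":0,"rx":0,"ry":0,"rz":0},
    {"tx":-10,"ty":-40,"tz":0,"rx":0,"ry":0,"rz":0},
    {"tx":-10,"ty":-40,"tz":0,"rx":0,"ry":0,"rz":0},
    {"tx":0,"ty":-20,"tz":0,"rx":0,"ry":0,"rz":0},
    {"tx":0,"ty":0,"tz":0,"rx":0,"ry":0,"rz":0},
  ],
)

```text
time: 12.7
tool_pos: [503.6, -71.4, 180.3]
tcp_rot: [3.141, -0.257, 0.145]
contact_force: [0.6, -0.1, 0.5]
grip_width: 54.9
finger_force: 0.0
```

Run:
```python
from h import *
b=bot.capture("side")[:,:,::-1]; a=bot.capture("top")[:,:,::-1]
cv2.imwrite("pics/gt.png",a); cv2.imwrite("pics/gs.png",b)
s=np.hstack([cv2.resize(x,(400,400),interpolation=cv2.INTER_CUBIC) for x in(a[140:190,260:310],b[205:265,230:290])])
t=np.hstack([cv2.resize(x,(400,200),interpolation=cv2.INTER_CUBIC) for x in(a[185:235,340:440],b[160:220,300:420])])
cv2.imwrite("pics/g.png",np.vstack([s,t]))
o=bot.get_obs(); print(o["tool_pos"],o["tcp_rot"],o["joint_positions"])
```

```text
[503.48435162 -68.91153122 179.81003715] [-3.14064564 -0.25589884  0.14721206] [-0.36682453  0.23427841  1.85250661  0.16928689  0.83842921  0.9569639 ]
```

View pics/g.png

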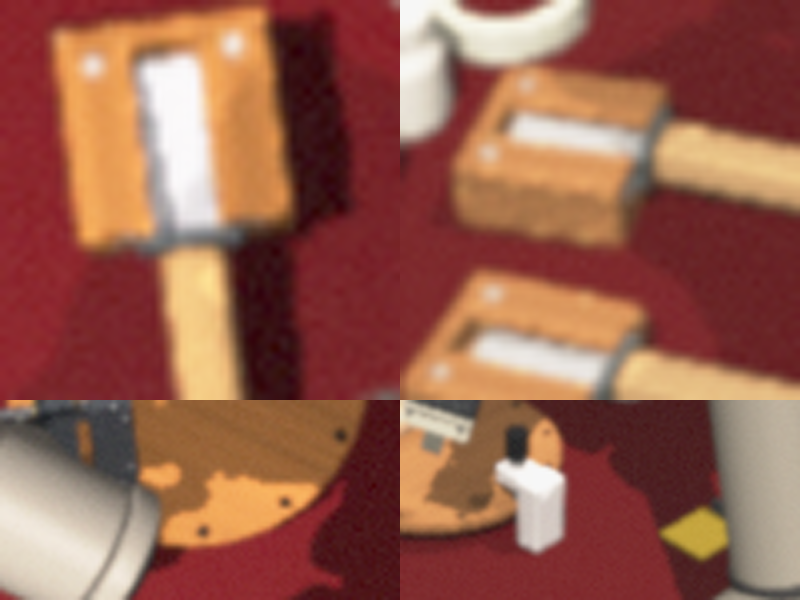

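The scraper is home: the bolster sits flush on the front face at crop (185,240) in the top view. The knob is unmoved in the side view, at crop (516,428). Next I go above the knob with the tool vertical.

Emit:
carry_out(
  plan=[
    {"tx":-8,"ty":-19,"tz":0,"rx":-0.013,"ry":0.085,"rz":0},
    {"tx":-8,"ty":-20,"tz":0,"rx":-0.012,"ry":0.084,"rz":0},
    {"tx":-8,"ty":-20,"tz":0,"rx":-0.012,"ry":0.084,"rz":0},
    {"tx":-8,"ty":-20,"tz":0,"rx":0,"ry":0,"rz":0},
    {"tx":-8,"ty":-20,"tz":0,"rx":0,"ry":0,"rz":0},
    {"tx":-6,"ty":-16,"tz":0,"rx":0,"ry":0,"rz":0},
    {"tx":0,"ty":0,"tz":0,"rx":0,"ry":0,"rz":0},
    {"tx":0,"ty":0,"tz":0,"rx":0,"ry":0,"rz":0},
    {"tx":0,"ty":0,"tz":0,"rx":0,"ry":0,"rz":0},
  ],
  gripper=0.2,
)

```text
time: 13.7
tool_pos: [457.9, -182.6, 179.4]
tcp_rot: [-3.14, 0.0, 0.15]
contact_force: [-0.7, 1.2, -0.7]
grip_width: 73.1
finger_force: 0.0
```

Emit:
carry_out(
  plan=[
    {"tx":-0.7,"ty":-1,"tz":-20,"rx":0,"ry":0,"rz":0},
    {"tx":0,"ty":0,"tz":-20,"rx":0,"ry":0,"rz":0},
    {"tx":0,"ty":0,"tz":-20,"rx":0,"ry":0,"rz":0},
    {"tx":0,"ty":0,"tz":-12,"rx":0,"ry":0,"rz":0},
    {"tx":0,"ty":0,"tz":-6,"rx":0,"ry":0,"rz":0},
    {"tx":0,"ty":0,"tz":0,"rx":0,"ry":0,"rz":0},
    {"tx":0,"ty":0,"tz":0,"rx":0,"ry":0,"rz":0},
  ],
)

```text
time: 14.4
tool_pos: [457.4, -184.7, 101.9]
tcp_rot: [-3.141, -0.001, 0.149]
contact_force: [0.4, 0.7, 0.6]
grip_width: 73.5
finger_force: 0.0
```

Emit:
carry_out(
  plan=[
    {"tx":0,"ty":0,"tz":0,"rx":0,"ry":0,"rz":0},
    {"tx":0,"ty":0,"tz":0,"rx":0,"ry":0,"rz":0},
    {"tx":0,"ty":0,"tz":0,"rx":0,"ry":0,"rz":0},
    {"tx":0,"ty":0,"tz":0,"rx":0,"ry":0,"rz":0},
    {"tx":0,"ty":0,"tz":0,"rx":0,"ry":0,"rz":0},
    {"tx":0,"ty":0,"tz":0,"rx":0,"ry":0,"rz":0},
    {"tx":0,"ty":0,"tz":0,"rx":0,"ry":0,"rz":0},
    {"tx":0,"ty":0,"tz":0,"rx":0,"ry":0,"rz":0},
  ],
  gripper=1,
)

```text
time: 15.2
tool_pos: [456.4, -182.9, 101.3]
tcp_rot: [-3.136, 0.001, 0.148]
contact_force: [-0.3, 8.1, 3.9]
grip_width: 27.8
finger_force: 30.0
```

Emit:
carry_out(
  plan=[
    {"tx":0,"ty":2,"tz":0,"rx":0,"ry":0,"rz":0},
    {"tx":0,"ty":0,"tz":4,"rx":0,"ry":0,"rz":0},
    {"tx":0,"ty":0,"tz":4,"rx":0,"ry":0,"rz":0},
    {"tx":0,"ty":0,"tz":4,"rx":0,"ry":0,"rz":0},
    {"tx":0,"ty":0,"tz":4,"rx":0,"ry":0,"rz":0},
    {"tx":0,"ty":0,"tz":2,"rx":0,"ry":0,"rz":0},
    {"tx":0,"ty":0,"tz":0,"rx":0,"ry":0,"rz":0},
    {"tx":0,"ty":0,"tz":0,"rx":0,"ry":0,"rz":0},
  ],
)

```text
time: 16.0
tool_pos: [456.5, -182.8, 119.1]
tcp_rot: [-3.139, 0.001, 0.148]
contact_force: [-0.7, -1.0, -9.6]
grip_width: 27.7
finger_force: 30.0
```

Emit:
carry_out(
  plan=[
    {"tx":0,"ty":0,"tz":2,"rx":0,"ry":0,"rz":0},
    {"tx":0,"ty":0,"tz":2,"rx":0,"ry":0,"rz":0},
    {"tx":0,"ty":0,"tz":0,"rx":0,"ry":0,"rz":0},
    {"tx":0,"ty":0,"tz":0,"rx":0,"ry":0,"rz":0},
  ],
)

```text
time: 16.4
tool_pos: [456.5, -182.9, 123.2]
tcp_rot: [-3.14, 0.001, 0.148]
contact_force: [-1.7, -1.9, -11.6]
grip_width: 27.0
finger_force: 30.0
```

Emit:
carry_out(
  plan=[
    {"tx":0,"ty":0,"tz":1,"rx":0,"ry":0,"rz":0},
    {"tx":0,"ty":0,"tz":0,"rx":0,"ry":0,"rz":0},
    {"tx":0,"ty":0,"tz":0,"rx":0,"ry":0,"rz":0},
  ],
)

```text
time: 16.7
tool_pos: [456.5, -182.8, 123.5]
tcp_rot: [-3.139, 0.001, 0.148]
contact_force: [0.4, -3.7, -23.3]
grip_width: 27.4
finger_force: 30.0
```

Emit:
carry_out(
  plan=[
    {"tx":0,"ty":0,"tz":1,"rx":0,"ry":0,"rz":0},
    {"tx":0,"ty":0,"tz":0,"rx":0,"ry":0,"rz":0},
    {"tx":0,"ty":0,"tz":0,"rx":0,"ry":0,"rz":0},
  ],
)

```text
time: 17.0
tool_pos: [456.4, -182.8, 123.6]
tcp_rot: [-3.139, 0.002, 0.148]
contact_force: [2.9, -5.8, -32.2]
grip_width: 27.5
finger_force: 30.0
```

It is against its stop: the force has jumped with no further travel. I ease the pull by 0.8 mm so the grip cannot creep, then check.

Emit:
carry_out(
  plan=[
    {"tx":0,"ty":0,"tz":-0.8,"rx":0,"ry":0,"rz":0},
    {"tx":0,"ty":0,"tz":0,"rx":0,"ry":0,"rz":0},
    {"tx":0,"ty":0,"tz":0,"rx":0,"ry":0,"rz":0},
    {"tx":0,"ty":0,"tz":0,"rx":0,"ry":0,"rz":0},
    {"tx":0,"ty":0,"tz":0,"rx":0,"ry":0,"rz":0},
    {"tx":0,"ty":0,"tz":0,"rx":0,"ry":0,"rz":0},
    {"tx":0,"ty":0,"tz":0,"rx":0,"ry":0,"rz":0},
    {"tx":0,"ty":0,"tz":0,"rx":0,"ry":0,"rz":0},
  ],
)

```text
time: 17.8
tool_pos: [456.5, -182.8, 123.6]
tcp_rot: [-3.139, 0.001, 0.148]
contact_force: [0.8, -4.0, -26.9]
grip_width: 27.6
finger_force: 30.0
```

Force and position are steady at the stop, so I hand in.

```bash
python3 -c "
from plant import bot
print(bot.close_job())"
```

```text
the job is handed in; nothing more can be done
None
```

The scraper is fully home in the empty holder and released, and the plunger knob is held up against its stop; I handed the job in at about 18 s, and no verdict was returned.

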